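# Twist the grinder's bayonet lid to the pulse mark and hold it

### The job

Take the lid of the small desk coffee grinder from its white cup, lower it onto the grinder so that the rod goes through the brass eyelet and the lugs drop through the two entry slots until the lid sits flush, then twist it clockwise (seen from above) to the orange halfway pulse mark, without reaching the red mark where it locks. The lid is sprung and turns back if let go: hold it at the orange mark and finish still holding it. Leave the other things on the desk where they are.

Things in the scene. Friction and masses are not known exactly. Their poses are not given: they have to be found in the camera images.
- lid: black round lid, 74 mm across, 80 to 170 g; origin: centre of the underside of its 6 mm plate (seating face), z up. Wing grip on top and lugs below lie along its x axis; white dashes on the plate mark them; a half turn makes no difference. It starts parked on the white cup, rod hanging inside, with about 2 mm sideways play.
- wing (a point): point inside the wing grip, 30 mm above the lid's origin. The wing is 54 mm long (lid x), 16 mm thick (lid y: pinch it across this) and stands from 6 mm (the plate's top) to 43 mm above the lid's origin
- lug (a point): one of the lid's two steel lugs (tip, 32 mm from the axis at lid +x, 11 mm below the origin; the other at -x). Each is 12 mm wide along lid y and 6 mm thick (14 to 8 mm below the origin); they stand out of a grey skirt 49 mm across and 14 mm deep
- rod_tip (a point): lower end of the lid's central steel rod, 8 mm thick with a tapered end, 40 mm below the lid's origin
- rest: white open cup that the lid is parked on, 78 mm across and 44 mm high, fixed to the desk; origin: centre of its underside
- grinder: desk coffee grinder, black base and metal cup under a grey flange 96 mm across, fixed to the desk; origin: centre of its underside on the desk, z up; x axis through both entry slots (white marks). Clockwise seen from above (negative about z) follow orange pulse marks at 0.55 rad and red lock marks at 1.10 rad; each mark stands twice, half a turn apart
- mouth (a point): centre of the flange's top, on the axis, 92 mm above the grinder's origin: the lid's origin is here when seated. Opening 55 mm across with two slots 16 mm wide reaching 34.5 mm from the axis. Lower the lid with its x axis along the grinder's (either way); about 2 mm play all round. The flange is 6 mm thick; once turned, the lugs are under it with 2 mm vertical play
- eyelet (a point): centre of the upper face of the brass eyelet inside the grinder, on its axis, 70 mm above its origin: a hole 11 mm across and 6 mm deep, for the 8 mm rod
- pulse_mark: the two orange marks on the flange; origin at the grinder's origin, x axis through both marks (0.55 rad clockwise of the grinder's x axis): the lid's x axis must be turned to it
- ring (a joint): sprung ring inside the grinder whose pockets take the lugs, radians: 0 at rest, grows as the lid is turned clockwise, lags the lid by about 0.07 rad of play; a spring drives it back with 0.05 N m at 0, growing to 0.09 N m at the orange mark. From about 0.75 the lock plungers resist, and at about 1.03 (lid at the red mark) they click in
- mouse: white computer mouse, 104x62x35 mm, a bystander, loose; origin: centre of its underside
- stapler: blue stapler, 34x125x45 mm, a bystander, loose; origin: centre of its underside
- shell: small sea shell, 32x35x17 mm, a bystander, loose; origin: centre of its underside
- usb_stick: red usb stick, 18x53x8 mm, a bystander, loose; origin: centre of its underside
There are look-alikes about, which are no part of the job. What is shaped like the lid but pink is not meant.

How it is judged:
On the way, in this order (a step that is already met when the one before it is completed fails the run):
1. the lid is lifted clear of its cup in the gripper (z of lid in the frame of rest above 0.075 m and contact force between the fingers and lid above 1 N), for 0.1 s.
2. the lid is seated flush in the grinder at the entry slots, its rod through the eyelet (z of lid in the frame of grinder below 0.0955 m and horizontal distance between rod_tip and eyelet below 0.004 m and z of rod_tip in the frame of eyelet below -0.01 m and angle between lid's own z axis and vertical below 0.08 rad and value of joint ring below 0.3 rad), for 0.05 s.
At the end, for the whole second after the job is handed in: the lid sits in the grinder (within 4 mm of fully down, upright within 0.08 rad, rod through the eyelet), its wing within 0.14 rad of the orange pulse mark with the sprung ring turned between 0.3 and 0.72 rad, still, and the fingers are still holding it (more than 1 N) (angle between the x axis of lid and the x axis of pulse_mark, either way round below 0.14 rad and value of joint ring between 0.3 and 0.72 rad and z of lid in the frame of grinder below 0.0965 m and horizontal distance between rod_tip and eyelet below 0.004 m and z of rod_tip in the frame of eyelet below -0.01 m and angle between lid's own z axis and vertical below 0.08 rad and contact force between the fingers and lid above 1 N and angular speed of lid below 0.15 rad/s); the arm keeps its last pose, push and grip.
It fails at once if the lid is turned on to the lock (value of joint ring above 0.85 rad).
It fails at once if a bystander (mouse, stapler, shell, usb stick) is moved more than 3 cm (distance of any of mouse, stapler, shell, usb_stick from where it was at the start of the episode above 0.03 m).
It also fails if it takes over 45 s, if anything falls off the work surface, if the arm or the gripper's body presses on something with over 40 N, if the wrist force passes 120 N, or if a joint passes its speed limit or range.

### The arm

A 6-joint arm with a two-finger parallel gripper is mounted at the origin on a cart in front of the work surface, level with it; the furniture and walls round the work are solid. World frame = base frame: x ahead of the robot, y to its left, z up, the work surface at z = 0. Lengths are in m, angles in rad, forces in N, time in s.
With the tool pointing down it reaches from about 0.375 to 0.9 m from the base axis. Payload 3.1 kg.
Tool frame: the origin (TCP) lies between the finger pads; the fingertips stand 17 mm ahead of it and the grasp point (between the pads) lies 2 mm behind it (robot.tips_ahead is the distance from the TCP to the fingertips, in m); z points along the fingers, y is the line along which they close (so a half turn about z gives the same grasp; the last joint's range is limited). The gripper opens to 87 mm and grips with 3 to 60 N. Pads are 19 mm wide; open, the fingers measure 117 mm over their backs; the gripper's body (75 mm by 190 mm) begins 51 mm behind the grasp point.
Start: joints at [1.115, 0.527, 1.433, -0, 1.181, -0.178], TCP at [0.171, 0.601, 0.24] pointing down, gripper open.
Joint ranges: [-3.08, 3.08], [-0.75, 2.2], [0.22, 2.44], [-1.43, 4.57], [0, 2.65], [-2.85, 2.85]. Speed limits (rad/s): [2.79, 2.79, 3.14, 3.14, 3.14, 3.14].

### API

Orientations are given as a unit quaternion [w, x, y, z].
In Python, from cell import readout, optics, job, robot gives the robot as it stands.
- The arm moves only by the tool step_arm, never from a script. Its argument "deltas" is a list of rows, each a list of 4 numbers: the shift along the world's x, y, z in mm, then the turn about the world's z in degrees. A call has 1 to 20 rows; each row is the pose to reach, as a shift and turn from the pose commanded when the call began; what a row does not reach only later rows make up. A row lasts 1/10 s, in which the tool goes at most 50 mm and 8.59 degrees, less where a joint would pass 70% of its speed; a pose out of reach is approached as far as the arm can. A call with a gripper value outside its range is refused whole. "grip" is the opening in per cent of the stroke, from 0 (shut) to 100 (fully open), set as the call begins (left out, the last holds). The fingers move at their own pace and stop on an object; "newtons" is the grip in N (left out, the last holds). Time passes only in rows, so rows that repeat a pose let the fingers close. It gives the time, the measured TCP pose, the force, the opening and the grip force at its end, in the units of the state.
- readout.read_state(): the state, without advancing time (a new reading comes with each control period).
- optics.capture(name): name is "scene" or "top" or "wrist"; returns a dict with "image" (384x512x3 uint8, red, green, blue), "depth" (384x512 float32, m along the optical axis (not along the pixel's ray), 0 where there is no reading), "K" (3x3 intrinsics, pixels), "rvec" (rotation vector, rad) and "tvec" (3), from world to camera coordinates, as OpenCV has them. Camera axes: x right, y down, z forward; pixel columns grow to the right and rows downward; lengths in m; the calibration is good to about 2 mm. A picture is of the moment at which its call begins.
- job.hand_in(): hands the job in; it is judged then, once.
The state is a dict: "time": time; "joints": joint angles; "joint_vel": joint speeds; "effort": joint torques, N m; "ee_pos": TCP position; "ee_rot": TCP orientation; "wrist_force": force on the tool from outside, world axes, zero at the start; "wrist_torque": the same for the moment, N m; "grip_width": opening from 0.0 (shut) to 1.0 (fully open); "finger_force": force on a finger pad.
Only numpy, scipy, OpenCV 4.12 (cv2) and the standard library are available. Lean on these libraries where they do the work, as an engineer would, in place of code of your own. Each camera call takes 0.05 s, during which the arm holds its last target. There are 200 camera calls.

## Working session

There is one attempt and no reset: what is moved stays moved. The work goes in short steps, Python scripts to look and compute and a tool call to move; the robot and the scene stay as the last step left them, time stands still between calls to the robot, and variables do not carry over. Pictures are saved under pics/ and viewed, at most 10 in all, crops included, and the job is handed in when it is done.

Besides the shell and the picture viewer there is one more tool, called in YAML: its name, and indented under it one key for each argument. step_arm: Moves the arm, as the interface text tells. Its arguments: {"type":"object","properties":{"deltas":{"type":"array","items":{"type":"array","items":{"type":"number"}}},"grip":{"type":"number"},"newtons":{"type":"number"}},"required":["deltas"]}

```bash
mkdir -p pics
cat > h.py <<'E'
import numpy as np, cv2
from cell import readout, optics, job, robot
def cap(n):
    c=optics.capture(n); np.savez('last_'+n,**{k:np.array(v) for k,v in c.items()}); return c
def load(n): return dict(np.load('last_'+n+'.npz'))
def world(c,uv,z=None):
    """pixels -> world; z: plane height, None: depth"""
    R=cv2.Rodrigues(np.array(c['rvec'],float))[0]; t=np.array(c['tvec'],float).ravel(); K=np.array(c['K'])
    uv=np.atleast_2d(np.array(uv,float)); d=np.c_[(uv[:,0]-K[0,2])/K[0,0],(uv[:,1]-K[1,2])/K[1,1],np.ones(len(uv))]
    if z is None: s=c['depth'][uv[:,1].astype(int),uv[:,0].astype(int)]
    else: s=(z+(R.T@t)[2])/(d@R)[:,2]
    return (d*np.reshape(s,(-1,1))-t)@R
E
python3 - <<'E'
from h import *
a=cap('top');b=cap('scene')
for n,c in (('top',a),('scene',b)):
    cv2.imwrite(f'pics/{n}0.png',cv2.resize(c['image'][...,::-1],(768,576)))
    R=cv2.Rodrigues(np.array(c['rvec'],float))[0]; print(n,-R.T@np.array(c['tvec']).ravel(),R[2])
print(readout.read_state())
E
```

```text
top [0.28838522 0.09694265 1.24641414] [ 0.17258344  0.00444804 -0.98498486]
scene [0.86288021 0.99378465 0.67012928] [-0.32070604 -0.79219978 -0.51919856]
{'time': 0.1, 'joints': array([ 1.11450964e+00,  5.28392418e-01,  1.43376667e+00, -5.63816181e-06,
        1.18143579e+00, -1.78483716e-01]), 'joint_vel': array([ 0.00023341, -0.00262174, -0.0031336 , -0.00101506,  0.00078704,
        0.00080751]), 'effort': array([-2.41117395e-04, -4.40982914e+01, -1.77150357e+01,  6.34577614e-02,
        5.33614308e-02, -6.28039879e-05]), 'ee_pos': array([0.17108175, 0.60046993, 0.23866005]), 'ee_rot': array([-3.09954637e-04,  1.38454134e-01,  9.90368341e-01, -9.51927710e-04]), 'wrist_force': array([ 0.33675295, -0.3350243 , -0.30979047]), 'wrist_torque': array([-0.00497314, -0.01765759,  0.01086228]), 'finger_force': 0.0, 'grip_width': 1.0004749747329538}
```

View pics/top0.png

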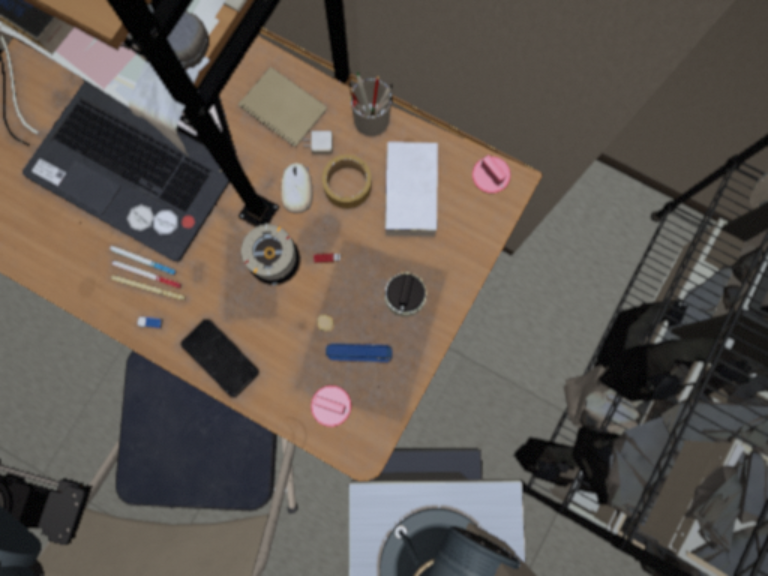

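View pics/scene0.png

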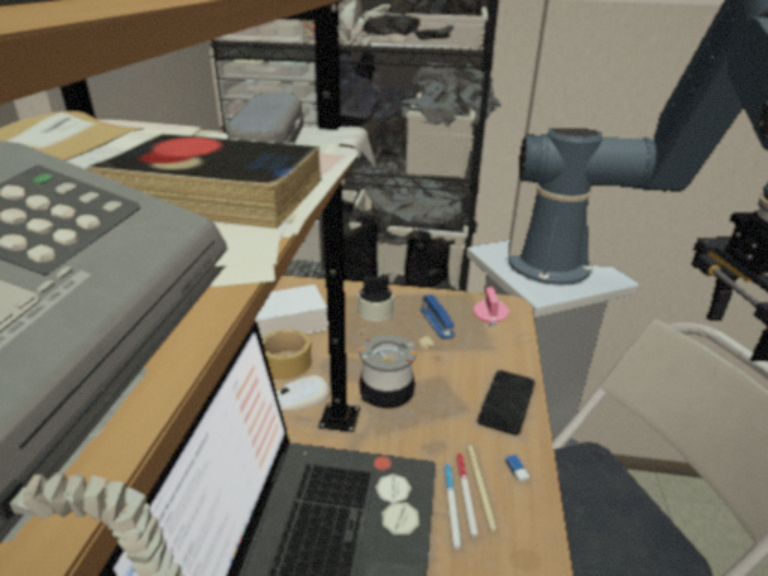

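Top view (768×576 pixels): the black lid on its white cup is at (405,293). It could be confused with the pink lid at (331,406), the pink lid at (491,174) or the tape roll at (347,181). I choose the black one. The grinder is at (268,252), with a shelf post next to it at (258,208).

Run:
```python
from h import *
c=load('top');im=c['image']
def pt(u,v,z): return world(c,[[u/1.5,v/1.5]],z)[0].round(3)
print('lid',pt(405,293,.05),'grinder',pt(268,252,.092),'post',pt(258,212,0),'mouse',pt(296,188,.03),'stapler',pt(359,353,.04),'shell',pt(325,323,.01),'usb',pt(327,258,.005))
l=world(c,[[270,195]],.05)
k=cv2.resize(im[175:217,248:290],(390,390),interpolation=cv2.INTER_CUBIC)
g=cv2.resize(im[145:191,156:202],(390,390),interpolation=cv2.INTER_CUBIC)
cv2.imwrite('pics/crop.png',np.hstack([k,g])[...,::-1])
# post & shelf points by depth, scene+top, above z=.12
for n in('top','scene'):
    c=load(n);vv,uu=np.mgrid[0:384:2,0:512:2];uv=np.c_[uu.ravel(),vv.ravel()]
    d=c['depth'][uv[:,1],uv[:,0]]; P=world(c,uv)[d>0]
    m=(abs(P[:,0]-.5)<.45)&(abs(P[:,1])<.6)&(P[:,2]>.1)&(P[:,2]<.8)
    P=P[m]
    for z in np.arange(.1,.8,.1):
        q=P[(P[:,2]>=z)&(P[:,2]<z+.1)]
        if len(q):print(n,z.round(1),len(q),np.percentile(q,[0,10,50,90,100],axis=0)[:,:2].round(2).tolist())
```

```text
lid [0.494 0.048 0.05 ] grinder [0.565 0.296 0.092] post [0.669 0.333 0.   ] mouse [0.707 0.254 0.03 ] stapler [0.384 0.134 0.04 ] shell [0.445 0.199 0.01 ] usb [0.572 0.196 0.005]
top 0.1 1581 [[0.05, -0.6], [0.1, -0.5], [0.76, -0.24], [0.92, 0.07], [0.95, 0.39]]
top 0.2 1760 [[0.05, -0.45], [0.08, -0.39], [0.76, -0.21], [0.91, 0.03], [0.95, 0.53]]
top 0.3 2349 [[0.06, -0.44], [0.09, -0.39], [0.19, -0.16], [0.85, 0.54], [0.92, 0.6]]
top 0.4 2264 [[0.09, -0.36], [0.66, -0.29], [0.74, 0.3], [0.8, 0.46], [0.85, 0.59]]
top 0.5 917 [[0.13, -0.31], [0.16, -0.29], [0.73, 0.33], [0.77, 0.52], [0.79, 0.56]]
top 0.6 695 [[0.14, 0.29], [0.65, 0.32], [0.67, 0.35], [0.7, 0.43], [0.72, 0.46]]
top 0.7 9 [[0.65, 0.33], [0.65, 0.33], [0.66, 0.33], [0.66, 0.33], [0.66, 0.34]]
scene 0.1 1564 [[0.05, -0.6], [0.07, -0.38], [0.82, 0.43], [0.9, 0.57], [0.92, 0.6]]
scene 0.2 1420 [[0.05, -0.6], [0.09, -0.54], [0.45, 0.35], [0.9, 0.56], [0.93, 0.6]]
scene 0.3 1152 [[0.05, -0.6], [0.06, -0.56], [0.19, -0.02], [0.68, 0.57], [0.85, 0.6]]
scene 0.4 2351 [[0.05, -0.6], [0.15, -0.44], [0.78, 0.05], [0.92, 0.58], [0.95, 0.6]]
scene 0.5 3319 [[0.05, -0.6], [0.16, -0.41], [0.78, 0.48], [0.9, 0.58], [0.95, 0.6]]
scene 0.6 297 [[0.12, 0.32], [0.14, 0.34], [0.68, 0.45], [0.77, 0.58], [0.79, 0.6]]
```

View pics/crop.png

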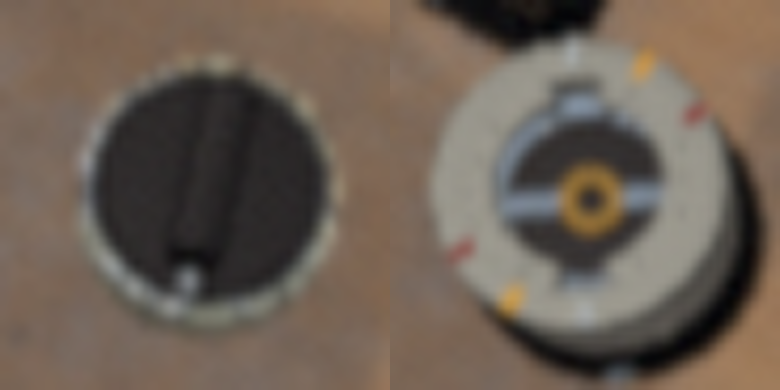

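The crop confirms the choice. On the left is the black lid with its wing along (220,90)–(190,260) and a white dash at (187,280). On the right is the grinder, with white marks at (572,50) and (583,312), orange at (643,65) and (512,300), red at (695,112) and (460,250), and the eyelet at (592,198).

Run:
```python
from h import *
c=load('top')
k=lambda u,v:(248+u*42/390,175+v*42/390)
g=lambda u,v:(156+(u-390)*46/390,145+v*46/390)
w=world(c,[k(222,85),k(192,255)],.043); d=w[0]-w[1]; print('lid ang',np.degrees(np.arctan2(d[1],d[0])))
w=world(c,[g(572,50),g(583,312)],.092); d=w[0]-w[1]; print('gr ang',np.degrees(np.arctan2(d[1],d[0])),w.mean(0))
w=world(c,[g(643,65),g(512,300)],.092); d=w[0]-w[1]; print('orange ang',np.degrees(np.arctan2(d[1],d[0])),w.mean(0))
im=c['image'][170:222,243:295].astype(int)
m=(im.max(2)<75).astype(np.uint8); n,l,s,ce=cv2.connectedComponentsWithStats(m); i=1+s[1:,4].argmax(); print(s[i],world(c,[ce[i]+[243,170]],.052))
w=readout.read_state(); print(robot.tips_ahead)
```

```text
lid ang -11.01760026224358
gr ang 3.2567127558476687 [0.57003487 0.29774568 0.092     ]
orange ang -27.99184248025405 [0.56948033 0.29760967 0.092     ]
[ 15  13  25  25 468] [[0.49534665 0.04731849 0.052     ]]
0.017
```

step_arm:
  deltas:
    - [323,-553,0,5]
    - [323,-553,0,5]
    - [323,-553,0,5]
    - [323,-553,0,5]
    - [323,-553,0,5]
    - [323,-553,0,5]
    - [323,-553,0,5]
    - [323,-553,0,5]
    - [323,-553,0,5]
    - [323,-553,0,5]
    - [323,-553,0,5]
    - [323,-553,0,5]
    - [323,-553,0,5]
    - [323,-553,0,5]
    - [323,-553,0,5]
    - [323,-553,0,5]
  grip: 100

```text
time: 1.7
ee_pos: [0.4932, 0.0488, 0.2391]
ee_rot: [-0.001, 0.095, 0.995, 0.0]
wrist_force: [-0.4, -0.0, 0.4]
grip_width: 0.998
finger_force: 0.0
```

Run:
```python
from h import *
c=cap('wrist');cv2.imwrite('pics/w1.png',c['image'][...,::-1])
R=cv2.Rodrigues(np.array(c['rvec'],float))[0]; print(-R.T@np.array(c['tvec']).ravel(),R.round(2)); print(c['K'])
s=readout.read_state();print(s['ee_pos'],s['ee_rot'],s['joints'])
```

```text
[0.42221557 0.06108768 0.38419947] [[ 0.19  0.98  0.  ]
 [ 0.95 -0.18  0.26]
 [ 0.26 -0.05 -0.96]]
[[283.85987501   0.         258.07685841]
 [  0.         283.85987501 191.95460501]
 [  0.           0.           1.        ]]
[0.4931621  0.04915246 0.23927706] [-7.97620654e-04  9.44443438e-02  9.95529811e-01  1.57920497e-04] [-1.26702531e-01  3.55279213e-01  1.75008315e+00  3.07036200e-04
  1.03783487e+00 -1.50848438e+00]
```

View pics/w1.png

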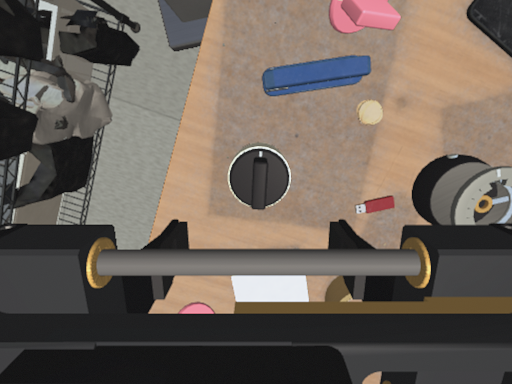

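The wrist view shows the black lid at (260,178), with its wing along (262,160)–(259,208), a dash at (261,153), and the grinder at (485,203).

```bash
cat >> h.py <<'E'
from scipy.optimize import least_squares
def circ(P):
    f=lambda p:np.hypot(P[:,0]-p[0],P[:,1]-p[1])-p[2]
    r=least_squares(f,[*P[:,:2].mean(0),.04],loss='soft_l1',f_scale=.001); return r.x
def lid(c,box,zp,th=75):
    u0,v0,u1,v1=box; im=c['image'][v0:v1,u0:u1]; m=(im.max(2)<th).astype(np.uint8)
    n,l,s,ce=cv2.connectedComponentsWithStats(m); i=1+s[1:,4].argmax()
    ct=max(cv2.findContours((l==i).astype(np.uint8),0,1)[0],key=len)[:,0]+[u0,v0]
    return circ(world(c,ct,zp))
E
python3 - <<'E'
from h import *
c=load('wrist')
p=lid(c,(222,140,300,220),.049);print(p)
im=c['image'];cv2.imwrite('pics/c2.png',cv2.resize(im[135:225,210:310],(800,720),interpolation=cv2.INTER_CUBIC)[::1,:,::-1][:600])
sub=im[145:165,250:275].astype(int);v,u=np.where(sub.min(2)>140);print(np.c_[u+250,v+145][:20].tolist())
a=world(c,[[261,154]],.05)[0];print('dash',a, np.degrees(np.arctan2(*(a[:2]-p[:2])[::-1])))
E
```

```text
[0.49599773 0.04806168 0.03513645]
[[255, 146], [256, 146], [257, 146], [258, 146], [259, 146], [260, 146], [261, 146], [262, 146], [263, 146], [264, 146], [250, 147], [251, 147], [252, 147], [253, 147], [254, 147], [255, 147], [256, 147], [257, 147], [258, 147], [259, 147]]
dash [0.467509   0.05609526 0.05      ] 164.25200170770484
```

View pics/c2.png

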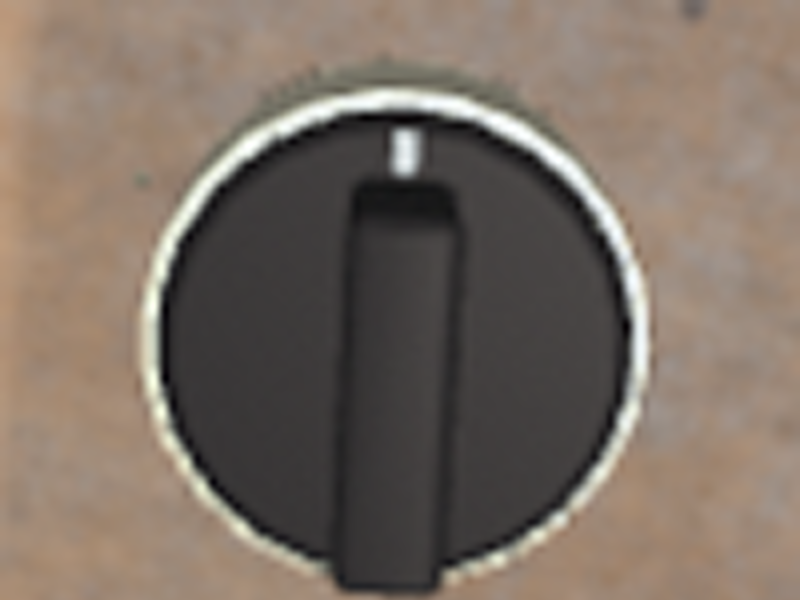

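The crop shows the dash at (406,153) and the wing top's centreline running (407,200)–(388,588) in crop pixels.

Run:
```python
from h import *
c=load('wrist')
q=lambda u,v:(210+u/8,135+v/8)
w=world(c,[q(407,205),q(387,588),q(352,205),q(463,205),q(335,588),q(441,588)],.087);print(w.round(4))
d=w[0]-w[1];print(np.degrees(np.arctan2(d[1],d[0])),w[:2].mean(0),np.hypot(*d[:2]))
s=readout.read_state();_,x,y,_=s['ee_rot'];print('tool y ang',np.degrees(2*np.arctan2(y,x))-90)
```

```text
[[0.4693 0.0552 0.087 ]
 [0.5211 0.0427 0.087 ]
 [0.468  0.0481 0.087 ]
 [0.4707 0.0625 0.087 ]
 [0.5197 0.0356 0.087 ]
 [0.5225 0.05   0.087 ]]
166.36624974379606 [0.4952003  0.04895304 0.087     ] 0.053234776441206805
tool y ang 79.16131787939625
```

step_arm:
  deltas:
    - [2,0,-50,-3]
    - [2,0,-100,-3]
    - [2,0,-130,-3]
    - [2,0,-150,-3]
    - [2,0,-160,-3]
    - [2,0,-167,-3]
    - [2,0,-167,-3]
    - [2,0,-167,-3]

```text
time: 2.55
ee_pos: [0.4969, 0.0483, 0.0734]
ee_rot: [0.001, 0.121, 0.993, 0.0]
wrist_force: [0.0, 0.4, -0.6]
grip_width: 0.996
finger_force: 0.0
```

step_arm:
  deltas:
    - [0,0,0,0]
    - [0,0,0,0]
    - [0,0,0,0]
    - [0,0,0,0]
    - [0,0,0,0]
    - [0,0,0,0]
    - [0,0,0,0]
    - [0,0,0,0]
  grip: 0
  newtons: 40

```text
time: 3.35
ee_pos: [0.4964, 0.048, 0.0725]
ee_rot: [-0.0, 0.121, 0.993, -0.0]
wrist_force: [0.2, -0.8, 0.2]
grip_width: 0.358
finger_force: 0.0
```

step_arm:
  deltas:
    - [0,0,0,0]
    - [0,0,0,0]
    - [0,0,0,0]
    - [0,0,0,0]
    - [0,0,0,0]

```text
time: 3.85
ee_pos: [0.4964, 0.048, 0.0725]
ee_rot: [0.0, 0.121, 0.993, 0.0]
wrist_force: [0.3, 0.5, -0.9]
grip_width: 0.18
finger_force: 40.0
```

step_arm:
  deltas:
    - [0,0,10,0]
    - [0,0,20,0]
    - [0,0,40,0]
    - [0,0,80,0]
    - [0,0,120,0]
    - [0,0,128,0]
    - [0,0,128,0]

```text
time: 4.55
ee_pos: [0.4973, 0.0479, 0.2027]
ee_rot: [0.002, 0.121, 0.993, -0.0]
wrist_force: [0.3, 0.2, -2.0]
grip_width: 0.182
finger_force: 40.0
```

step_arm:
  deltas:
    - [40,20,0,6]
    - [55,60,0,12]
    - [65,95,0,17]
    - [70,112,0,17]
    - [70,112,0,17]
    - [70,112,0,17]

```text
time: 5.15
ee_pos: [0.565, 0.1595, 0.1991]
ee_rot: [-0.002, -0.027, 1.0, -0.001]
wrist_force: [-0.1, -0.5, -1.5]
grip_width: 0.181
finger_force: 40.0
```

Run:
```python
from h import *
c=cap('wrist');cv2.imwrite('pics/w2.png',cv2.resize(c['image'][80:300,180:500][...,::-1],(800,550),interpolation=cv2.INTER_CUBIC))
s=readout.read_state();_,x,y,_=s['ee_rot'];print(s['ee_pos'],'tool y ang',np.degrees(2*np.arctan2(y,x))-90,s['finger_force'])
```

```text
[0.56514088 0.15903554 0.19949226] tool y ang 93.0308555541543 39.999992391094565
```

View pics/w2.png

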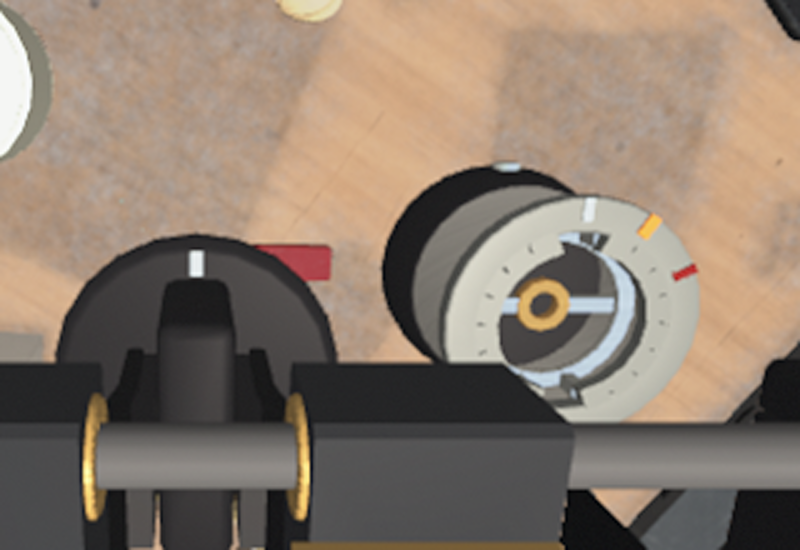

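The wrist view shows the held lid with its dash at (196,263). The grinder's white mark is at (589,209), orange at (650,226), red at (685,272), and the eyelet at (543,304), all in crop pixels.

Run:
```python
from h import *
c=load('wrist')
q=lambda L:np.array(L,float)/2.5+[180,80]
im=c['image']
F=world(c,q([(445,335),(470,262),(520,212),(590,195),(655,220),(690,262),(700,300),(675,370),(640,415)]),.092)
# refine flange centre with fixed r
def fx(P,r): return least_squares(lambda p:np.hypot(P[:,0]-p[0],P[:,1]-p[1])-r,P[:,:2].mean(0),loss='soft_l1',f_scale=.001)
r=fx(F,.048);g=r.x;print('flange',g,circ(F),(r.fun*1e3).round(1))
e=world(c,q([(543,304)]),.07)[0];print('eyelet',e)
for n,p in(('white',(589,209)),('orange',(650,226)),('red',(685,272))):
    w=world(c,q([p]),.092)[0][:2]-g;print(n,np.degrees(np.arctan2(w[1],w[0]))-180,np.hypot(*w))
zt=.1995-.028+.006
L=world(c,q([(57,345),(90,275),(140,245),(196,235),(255,247),(305,280),(335,350)]),zt)
r=fx(L,.037);l=r.x;print('lid',l,circ(L),(r.fun*1e3).round(1))
w=world(c,q([(196,263)]),zt)[0][:2]-l;print('dash',np.degrees(np.arctan2(w[1],w[0]))-180)
# slots: inner opening points
t=load('top')
k=lambda u,v:(156+(u-390)*46/390,145+v*46/390)
print('top eyelet',world(t,[k(592,198)],.07))
```

```text
flange [0.57171316 0.29914151] [0.57095436 0.29934372 0.04727741] [-1.4 -1.2  1.1  1.  -0.8 -0.6 -0.  -1.7  1. ]
eyelet [0.57020494 0.29920778 0.07      ]
white -357.85927555154285 0.04397890397813589
orange -28.934046698574292 0.04459613940413302
red -59.232844220578514 0.044504113352342174
lid [0.56439427 0.1581109 ] [0.56266435 0.15809457 0.03555771] [-1.3  0.3  0.   0.  -0.   0.2 -1.1]
dash -357.2414837211466
top eyelet [[0.56935165 0.29672109 0.07      ]]
```

step_arm:
  deltas:
    - [6,40,0,0]
    - [6,80,0,0]
    - [6,115,0,0]
    - [6,135,0,0]
    - [6,141,0,0]
    - [6,141,0,0]
    - [6,141,0,0]
    - [6,141,-20,0]
    - [6,141,-30,0]
    - [6,141,-30,0]
    - [6,141,-30,0]

```text
time: 6.3
ee_pos: [0.5725, 0.3002, 0.1705]
ee_rot: [-0.0, -0.026, 1.0, -0.0]
wrist_force: [1.0, 0.5, -1.6]
grip_width: 0.178
finger_force: 40.0
```

Run:
```python
from h import *
c=cap('wrist');cv2.imwrite('pics/w3.png',cv2.resize(c['image'][80:280,120:420][...,::-1],(800,533),interpolation=cv2.INTER_CUBIC))
s=readout.read_state();_,x,y,_=s['ee_rot'];print(s['ee_pos'],'tool y ang',np.degrees(2*np.arctan2(y,x))-90,s['wrist_force'])
cap('top');cap('scene')
```

```text
[0.57282746 0.30054676 0.17095615] tool y ang 93.04024152280226 [-0.36045397 -0.16359135 -0.60557763]
```

View pics/w3.png

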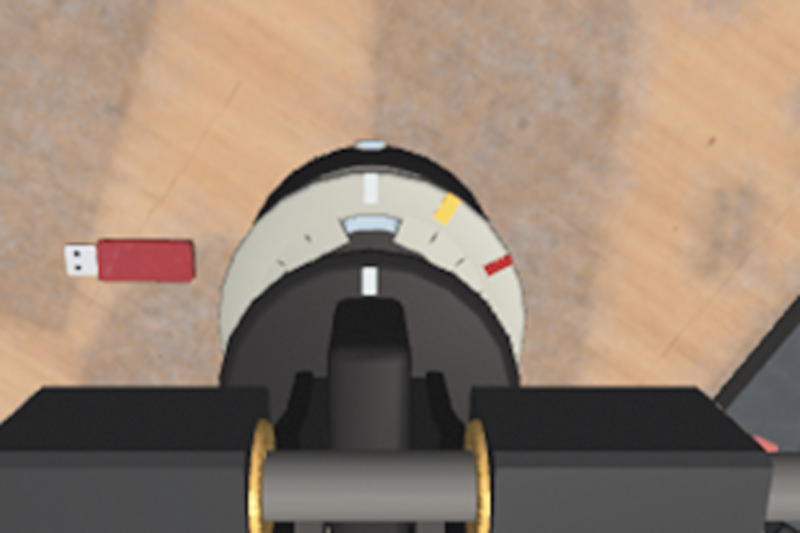

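The flange mark (371,188), slot (371,228) and lid dash (370,280) are in line in crop pixels, so the angle and y are right. Next I check x.

Run:
```python
from h import *
c=load('wrist')
q=lambda L:np.array(L,float)/(8/3)+[120,80]
def fx(P,r): return least_squares(lambda p:np.hypot(P[:,0]-p[0],P[:,1]-p[1])-r,P[:,:2].mean(0)).x
F=world(c,q([(221,310),(235,255),(265,215),(310,185),(370,172),(430,182),(480,213),(512,260),(523,305)]),.092)
f=fx(F,.048);print('flange',f,circ(F))
s=readout.read_state()
for zt in (s['ee_pos'][2]-.022,):
  L=world(c,q([(222,370),(235,330),(262,290),(310,258),(370,247),(430,258),(480,293),(507,335),(518,375)]),zt)
  l=fx(L,.037);print('lid',l,circ(L))
w=world(c,q([(371,188)]),.092)[0][:2];d=world(c,q([(370,280)]),zt)[0][:2]
print('white',w,w-f,'dash',d,d-l, np.degrees(np.arctan2(*(w-d)[::-1])))
s1=world(c,q([(371,214)]),.092)[0];print('slot end',s1)
print(s['ee_pos'])
```

```text
flange [0.57149615 0.30013376] [0.56987739 0.30004455 0.04675127]
lid [0.57159832 0.299123  ] [0.56872412 0.29902048 0.03484024]
white [0.52800841 0.29728198] [-0.04348774 -0.00285178] dash [0.54157916 0.29759801] [-0.03001916 -0.00152499] -178.66595779640372
slot end [0.53569851 0.29770546 0.092     ]
[0.57293726 0.30097205 0.17133712]
```

step_arm:
  deltas:
    - [-0.5,0.5,-6,0]
    - [-0.5,0.5,-12,0]
    - [-0.5,0.5,-18,0]
    - [-0.5,0.5,-22,0]
    - [-0.5,0.5,-25,0]
    - [-0.5,0.5,-28,0]
    - [-0.5,0.5,-31,0]
    - [-0.5,0.5,-31,0]

```text
time: 7.25
ee_pos: [0.5716, 0.3014, 0.1391]
ee_rot: [-0.0, -0.027, 1.0, -0.0]
wrist_force: [-0.7, 0.1, -1.5]
grip_width: 0.178
finger_force: 40.0
```

step_arm:
  deltas:
    - [0,0,-1,0]
    - [0,0,-2,0]
    - [0,0,-3,0]
    - [0,0,-3.5,0]
    - [0,0,-3.5,0]

```text
time: 7.75
ee_pos: [0.5718, 0.3015, 0.136]
ee_rot: [-0.0, -0.027, 1.0, -0.0]
wrist_force: [-0.4, 0.0, -0.7]
grip_width: 0.183
finger_force: 40.0
```

step_arm:
  deltas:
    - [0,0,-1,0]
    - [0,0,-2,0]
    - [0,0,-3,0]
    - [0,0,-4,0]
    - [0,0,-4,0]

```text
time: 8.25
ee_pos: [0.5717, 0.3015, 0.1318]
ee_rot: [-0.0, -0.027, 1.0, -0.0]
wrist_force: [-0.6, 0.2, -1.2]
grip_width: 0.175
finger_force: 40.0
```

step_arm:
  deltas:
    - [0,0,-2,0]
    - [0,0,-4,0]
    - [0,0,-6,0]
    - [0,0,-8,0]
    - [0,0,-8,0]

```text
time: 8.75
ee_pos: [0.5716, 0.3015, 0.1236]
ee_rot: [-0.0, -0.027, 1.0, -0.0]
wrist_force: [0.4, -0.2, -1.0]
grip_width: 0.181
finger_force: 40.0
```

step_arm:
  deltas:
    - [0,0,-1,0]
    - [0,0,-2,0]
    - [0,0,-3,0]
    - [0,0,-3,0]
    - [0,0,-3,0]

```text
time: 9.25
ee_pos: [0.5719, 0.3016, 0.121]
ee_rot: [0.0, -0.027, 1.0, 0.0]
wrist_force: [0.5, -0.5, -1.0]
grip_width: 0.181
finger_force: 40.0
```

step_arm:
  deltas:
    - [0,0,-0.5,0]
    - [0,0,-1,0]
    - [0,0,-1,0]
    - [0,0,-1,0]

```text
time: 9.65
ee_pos: [0.572, 0.3016, 0.1206]
ee_rot: [0.0, -0.027, 1.0, 0.0]
wrist_force: [-0.9, -0.7, 3.2]
grip_width: 0.181
finger_force: 40.0
```

step_arm:
  deltas:
    - [0,0,0.5,-3]
    - [0.1,-0.1,0.5,-6]
    - [0.2,-0.2,0.5,-10]
    - [0.3,-0.3,0.5,-14]
    - [0.4,-0.4,0.5,-18]
    - [0.4,-0.4,0.5,-22]
    - [0.5,-0.5,0.5,-24]
    - [0.5,-0.5,0.5,-24]

```text
time: 10.45
ee_pos: [0.5719, 0.3006, 0.1206]
ee_rot: [-0.0, 0.181, 0.983, -0.001]
wrist_force: [-2.5, -1.3, 2.3]
grip_width: 0.18
finger_force: 40.0
```

Run:
```python
from h import *
c=cap('wrist');cv2.imwrite('pics/w4.png',cv2.resize(c['image'][80:280,120:420][...,::-1],(800,533),interpolation=cv2.INTER_CUBIC))
s=readout.read_state();_,x,y,_=s['ee_rot'];print(s['ee_pos'],'tool y ang',np.degrees(2*np.arctan2(y,x))-90,s['wrist_force'],s['wrist_torque'],s['finger_force'])
```

```text
[0.57189414 0.30055501 0.12058727] tool y ang 69.14728716234055 [-1.75064886 -1.78503419  3.27175083] [-0.35770854  0.24726898  0.00480026] 40.0029232352972
```

View pics/w4.png

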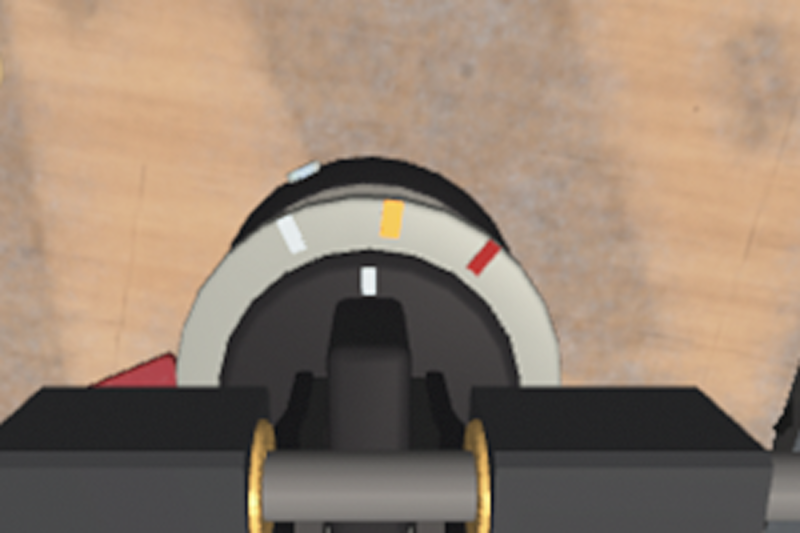

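The lid has turned without slipping. Its dash (369,281) points between white (290,234) and orange (391,219), about 7.5° short of orange.

step_arm:
  deltas:
    - [0,-0.1,0,-3]
    - [0.1,-0.2,0,-6]
    - [0.2,-0.3,0,-7.5]
    - [0.2,-0.3,0,-7.5]
    - [0.2,-0.3,0,-7.5]
    - [0.2,-0.3,0,-7.5]
    - [0.2,-0.3,0,-7.5]

```text
time: 11.2
ee_pos: [0.5719, 0.3005, 0.1206]
ee_rot: [-0.001, 0.245, 0.969, -0.0]
wrist_force: [-4.0, -2.5, 4.6]
grip_width: 0.181
finger_force: 40.0
```

Run:
```python
from h import *
c=cap('wrist');cv2.imwrite('pics/w5.png',cv2.resize(c['image'][80:280,120:420][...,::-1],(800,533),interpolation=cv2.INTER_CUBIC))
s=readout.read_state();_,x,y,_=s['ee_rot'];print(s['ee_pos'],'tool y ang',np.degrees(2*np.arctan2(y,x))-90,s['wrist_force'],s['finger_force'])
```

```text
[0.57191773 0.30046545 0.12058723] tool y ang 61.619956503306724 [-3.85476868 -2.69408636  5.07101304] 40.007830280810595
```

View pics/w5.png

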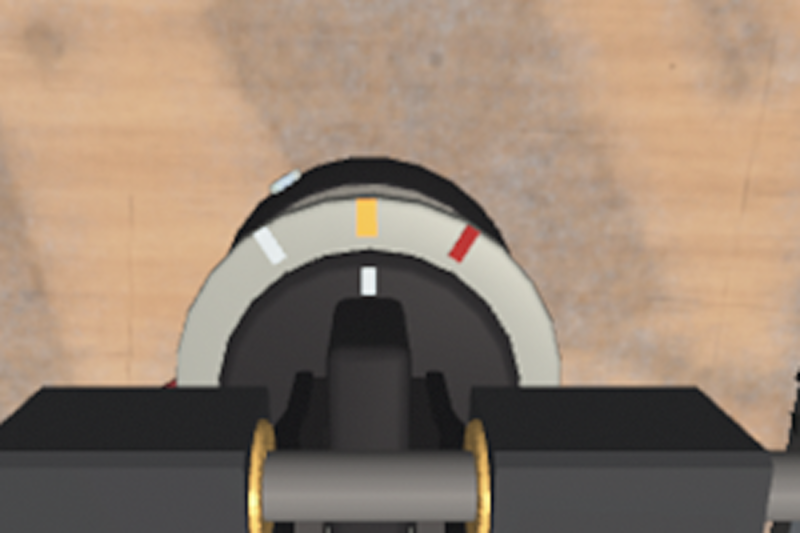

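The lid dash (369,281) is in line with the orange mark (367,218). The lid is flush and held at 40 N, so I'm handing in.

```bash
python3 -c "
from cell import job; print(job.hand_in())"
```

```text
the job is handed in; nothing more can be done
None
```

The lid is seated in the grinder, turned to the orange mark and still held there at 40 N, and the job was handed in at about 11 s; the hand-in returned no verdict.

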